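# Start a timed stirring run

### The job

Start the timed stirring run by tapping three controls with a fingertip, in this order: the long bar key on the balance (it tares the dish; let it spring back), then the square key on the stirrer until it stays down, and last the round plunger on top of the loose bench timer until it stays down. Tap each one lightly, and leave the other keys and the speed knob alone. Do not lift, tip or shove anything, neither the timer nor the glassware and bottles standing around.

Things in the scene. Friction and masses are not known exactly. Their poses are not given: they have to be found in the camera images.
- balance: Pale grey laboratory balance, fixed; 190 wide (its y) x 250 deep (its x). Origin under its centre, z up, front (-x) roughly to the robot. In front a key deck 50 above the table with a dark display; behind x -20 the case rises to 69 with a round steel pan (132 across, centre x +55, top at 80). Balance, stirrer and timer swap left, centre and right places at random.
- tare_key (a joint): Long bar key of the balance, 60 along the balance's y x 16 along its x, the only long key. Value 0 up, grows to 0.005 m when pressed fully down; springs back. Starts to move at 1.5 N, fully down at 4.5 N; it counts as tapped past 0.003.
- tare_key_top (a point): Centre of the top face of the bar key, 9 above the deck, 59 above the table when up; moves with the key. At x -95, y +30 of the balance.
- mode_key (a joint): Small round key (16 across) on the balance deck at x -95, y -35 of the balance, same springs and travel as the bar key. Not to be pressed.
- unit_key (a joint): Small round key (16 across) on the balance deck at x -95, y -70 of the balance, same springs and travel. Not to be pressed.
- stirrer: Magnetic stirrer with hotplate, pale grey, fixed to the table: 150 wide (its y) x 230 deep (its x). Origin under its centre, z up, its front (-x) turned roughly to the robot. Front part is a control deck 60 above the table; behind it a round dark plate (132 across, centre at x +40, top at 80) on which a beaker stands.
- run_key (a joint): Square key of the stirrer, 22 x 22. Value 0 up, grows to 0.005 m when fully down. It stays down where it is left (stiff, about 3.5 N to start, 5 N to bottom); it must finish past 0.0035.
- run_key_top (a point): Centre of the top face of the square key, 10 above the deck, 70 above the table when up; moves with the key. At x -75, y +40 of the stirrer.
- speed_knob (a joint): Round speed knob of the stirrer, 34 across, its top 78 above the table, at x -75, y -42 of the stirrer; value is its turn in rad, 0 at the start. Not to be turned.
- timer: Loose bench timer, pale grey box 85 (its x) x 95 (its y) x 51 high, about 0.45 kg, on rubber feet. Origin under its centre, z up; may be turned up to 0.5 rad.
- plunger (a joint): Round plunger in the middle of the timer's top, 32 across. Value 0 up, grows to 0.005 m when fully down. It stays down where it is left (stiff, about 3.5 N to start, 5 N to bottom); it must finish past 0.0035.
- plunger_top (a point): Centre of the top face of the plunger, on the timer's axis, 10 above the timer's top, 61 above the table when up; moves with the plunger.
- dish: Small glass weighing dish, 68 across, 16 high, loose on the balance pan. Origin at the centre of its underside.
- beaker: Glass beaker, 64 across, 78 high, loose on the stirrer plate (its rim about 158 above the table). Origin at the centre of its underside.
- jar: White plastic jar with a red lid, 56 across, 85 high, loose, standing 88 to 100 in front of the timer (at -x of the timer, on the robot side), within 20 sideways. Origin at the centre of its underside.
- amber1: Brown glass bottle, 76 across, 190 high, loose, far left. Origin at the centre of its underside.
- amber2: Brown glass bottle, 76 across, 190 high, loose, far right. Origin at the centre of its underside.
- spatula: Slim steel laboratory spatula, 160 long, 12 wide at most, 5 thick, lying loose in front on the table. Origin under its middle.
- mortar: White ceramic mortar (open bowl), 104 across, 50 high, loose, standing nearest the robot on the left, in front of the instruments. Origin at the centre of its underside.
Things that resemble listed ones, but are neither listed nor needed, are in the scene too. What is shaped like the timer but blue is not meant.

How it is judged:
On the way, in this order (a step that is already met when the one before it is completed fails the run):
1. the balance's bar key is pressed by the fingers (past 3 mm) (value of joint tare_key above 0.003 m and contact force between the fingers and balance above 0.3 N), for 0.05 s.
2. after that, the stirrer's square key is pressed down (past 3.5 mm), the bar key being up again (value of joint run_key above 0.0035 m and value of joint tare_key below 0.0015 m), for 0.1 s.
3. after that, the timer's plunger is pressed down (past 3.5 mm) (value of joint plunger above 0.0035 m), for 0.1 s.
At the end, for the whole second after the job is handed in: The square key and the plunger are down past 3.5 mm, the bar key is up again, the small round keys are up and the knob is within 0.2 rad of its start; the timer stands upright, at rest, within 25 mm of where it stood, and every bystander is within 30 mm of its start (all of step 2 and value of joint plunger above 0.0035 m and value of joint each of mode_key, unit_key below 0.0015 m and value of joint speed_knob between -0.2 and 0.2 rad and distance of timer from where it was at the start of the episode below 0.025 m and linear speed of timer below 0.01 m/s and angle between timer's own z axis and vertical below 0.1 rad and distance of each of dish, beaker, jar, amber1, amber2, spatula, mortar from where it was at the start of the episode below 0.03 m); the robot touches nothing.
It fails at once if something is hit or pressed hard: more than 20 N between the robot and the balance, the stirrer or the timer (contact force between any of the fingers, the arm and balance above 20 N or contact force between any of the fingers, the arm and stirrer above 20 N or contact force between any of the fingers, the arm and timer above 20 N).
It fails at once if a small round key is pressed (past 2.5 mm) or the speed knob is turned (over 0.2 rad) (value of joint any of mode_key, unit_key above 0.0025 m or value of joint speed_knob above 0.2 rad or value of joint speed_knob below -0.2 rad).
It fails at once if the timer is lifted (over 10 mm), tipped or shoved (over 25 mm) (height (world z) of timer above 0.01 m or angle between timer's own z axis and vertical above 0.2 rad or distance of timer from where it was at the start of the episode above 0.025 m).
It fails at once if a bystander is moved by more than 30 mm (distance of any of dish, beaker, jar, amber1, amber2, spatula, mortar from where it was at the start of the episode above 0.03 m).
It also fails if it takes over 69 s, if anything falls off the work surface, if the arm or the gripper's body presses on something with over 40 N, if the wrist force passes 120 N, or if a joint passes its speed limit or range.

### The arm

A 6-joint arm with a two-finger parallel gripper is mounted at the origin on the work surface. World frame = base frame: x ahead of the robot, y to its left, z up, the work surface at z = 0. Lengths are in m, angles in rad, forces in N, time in s.
With the tool pointing down it reaches from about 0.3 to 0.875 m from the base axis. Payload 6.4 kg.
Tool frame: the origin (TCP) lies midway between the tips of the shut fingers; the grasp point (between the pads) lies 19 mm behind it; z points along the fingers, y is the line along which they close (so a half turn about z gives the same grasp; the last joint's range is limited). The gripper opens to 85 mm and grips with 20 to 120 N. Pads are 22 mm wide; open, the fingers measure 114 mm over their backs; the gripper's body (76 mm by 85 mm) begins 54 mm behind the grasp point. The pads swing forward as they close: fully open they stand 13 mm farther back than shut.
Start: joints at [0.954, 0.181, 1.607, -0, 1.354, -0.206], TCP at [0.23, 0.527, 0.231] pointing down, gripper open.
Joint ranges: [-2.99, 2.99], [-0.89, 2.07], [0.3, 2.58], [-1.14, 4.28], [0, 2.63], [-3.12, 3.12]. Speed limits (rad/s): [2.57, 2.57, 3.01, 3.14, 3.14, 3.14].

### API

Orientations are given as a unit quaternion [w, x, y, z].
In Python, from bench import * gives the robot as it stands.
- The arm moves only by the tool play_rows, never from a script. Its argument "plan" is a list of rows, each a list of 3 entries, a list of its own where there are three numbers: the finger opening in mm, from 0 to 85.4, then the shift along the tool's x, y, z normalised to -1 to 1, where 1 is 40 cm, then the turn about the tool's z normalised to -1 to 1, where 1 is pi rad. A call has 1 to 10 rows; each row is the pose to reach, as a shift and turn from the pose commanded when the call began, along the tool's axes at that moment, turning the shorter way round; what a row does not reach only later rows make up. A row lasts 1/10 s, in which the tool goes at most 50 mm and 8.59 degrees, less where a joint would pass 70% of its speed; a pose out of reach is approached as far as the arm can. A call with a number of a shift or a turn outside -1 to 1 is refused whole. A call with a gripper value outside its range is refused whole. The fingers move at their own pace and stop on an object; the grip force is fixed at half the most. Time passes only in rows, so rows that repeat a pose let the fingers close. It gives the time, the measured TCP pose, the force, the opening and the grip force at its end, in the units of the state.
- get_obs(): the state, without advancing time (a new reading comes with each control period).
- camera(name): name is "scene" or "top" or "wrist"; returns a dict with "image" (384x512x3 uint8, red, green, blue), "range_z" (384x512 float32, m along the optical axis (not along the pixel's ray), 0 where there is no reading), "intrinsics" (3x3 intrinsics, pixels), "k1" (the pictures are not rectified: a ray, as slopes to the right and down, at radius r is drawn at 1 + k1 r^2 times it, then the intrinsics apply), "rvec" (rotation vector, rad) and "tvec" (3), from world to camera coordinates, as OpenCV has them; the wrist camera has in their place "T_tool_cam" (4x4, takes a point from camera to tool coordinates, whose origin is the TCP and whose axes are the flange's). Camera axes: x right, y down, z forward; pixel columns grow to the right and rows downward; lengths in m; the calibration is good to about 2 mm. A picture is of the moment at which its call begins: read the wrist's pose just before it.
- hand_in(): hands the job in; it is judged then, once.
Trained networks look in a picture, given as the dict that the camera call returned (one of the last four; its "shot" number tells which), for a name from the list of things; names that differ only in an ending like _2 or _b are one class to them, and where a whole thing is asked for, a point or a joint stands for the part that bears it (a point fixed in the world has none). Each returns a list of dicts, best first, with "conf" (0 to 1); they miss things now and then, are a little off and sometimes report something else, mostly with a low value. They report only what shows in the picture. A call takes as long as a camera call. They do not tell look-alikes from the thing itself.
- search_frame(picture, label): "rect" ([centre column, centre row, width, height] in pixels, round what is visible of it).
- masks_of(picture, label): "mask" (384x512 bool, what is visible of it) and "rect" ([centre column, centre row, width, height] in pixels, round what is visible of it).
The state is a dict: "time_s": time; "q": joint angles; "dq": joint speeds; "joint_efforts": joint torques, N m; "eef_pos": TCP position; "eef_rot": TCP orientation; "wrist_force": force on the tool from outside, world axes, zero at the start; "torque": the same for the moment, N m; "opening": opening from 0.0 (shut) to 1.0 (fully open); "grasp_force": force on a finger pad.
Only numpy, scipy, OpenCV 4.12 (cv2) and the standard library are available. Lean on these libraries where they do the work, as an engineer would, in place of code of your own. Each camera call takes 0.05 s, during which the arm holds its last target. There are 200 camera calls.

## Working session

There is one attempt and no reset: what is moved stays moved. The work goes in short steps, Python scripts to look and compute and a tool call to move; the robot and the scene stay as the last step left them, time stands still between calls to the robot, and variables do not carry over. Pictures are saved under pics/ and viewed, at most 10 in all, crops included, and the job is handed in when it is done.

Besides the shell and the picture viewer there is one more tool, called after "Emit:" by a JSON object that holds its "method" and its "body". play_rows: Moves the arm, as the interface text tells. Its arguments: {"type":"object","properties":{"plan":{"type":"array","items":{"type":"array"}}},"required":["plan"]}

```bash
mkdir -p pics; cat > h.py <<'E'
import numpy as np, cv2
from bench import *
from scipy.spatial.transform import Rotation as R
def cloud(p, T=None):
    """world xyz per pixel (384x512x3)"""
    K=p["intrinsics"]; h,w=p["range_z"].shape
    u,v=np.meshgrid(np.arange(w),np.arange(h))
    d=np.array([p["k1"],0,0,0,0],float)
    n=cv2.undistortPoints(np.stack([u,v],-1).reshape(-1,1,2).astype(np.float64),K,d).reshape(h,w,2)
    z=p["range_z"]; c=np.dstack([n[...,0]*z,n[...,1]*z,z])
    if T is None:
        Rm=cv2.Rodrigues(np.array(p["rvec"],float))[0]; W=(c-np.array(p["tvec"]).ravel())@Rm
    else: W=c@T[:3,:3].T+T[:3,3]
    W[z==0]=np.nan
    return W
def save(n,im): cv2.imwrite(f"pics/{n}.png",im[...,::-1])
E
python3 - <<'E'
from h import *
o=get_obs(); print(o["time_s"],o["eef_pos"],o["eef_rot"],o["opening"],o["wrist_force"])
a=camera("top"); b=camera("scene")
np.savez("top0.npz",img=a["image"],W=cloud(a)); 
im=np.hstack([a["image"],b["image"]]); save("a",cv2.resize(a["image"],(800,600))); save("b",b["image"])
for n in ["balance","tare_key","stirrer","run_key","timer","plunger","jar","mortar","amber1","spatula","beaker"]:
    for nm,p in (("top",a),("scene",b)):
        W=cloud(p)
        for m in masks_of(p,n)[:3]:
            k=m["mask"]; print(n,nm,round(m["conf"],2),np.round(m["rect"]),np.round(np.nanmedian(W[k],0),3))
E
```

```text
0.0 [0.22925695 0.52670657 0.23037109] [-3.61240071e-04  2.03938818e-01  9.78983224e-01 -8.21329505e-04] 1.000258055434435 [ 0.33784072 -0.81062416 -0.16524339]
balance top 0.69 [340. 172.  66.  81.] [ 0.579 -0.244  0.058]
balance scene 0.86 [186. 175.  83.  69.] [ 0.618 -0.227  0.057]
stirrer top 0.97 [258. 165.  52.  79.] [0.59  0.022 0.069]
stirrer scene 0.61 [243. 212.  73.  72.] [0.636 0.035 0.067]
run_key top 0.5 [242. 185.   8.   6.] [0.539 0.059 0.071]
run_key top 0.48 [108. 174.  37.  32.] [0.557 0.481 0.124]
run_key scene 0.66 [230. 203.  22.  27.] [ 0.661 -0.01   0.131]
run_key scene 0.48 [145. 129.  28.  39.] [ 0.577 -0.477  0.098]
run_key scene 0.4 [266. 196.   7.   8.] [0.543 0.058 0.071]
timer top 0.85 [164. 170.  40.  36.] [0.594 0.318 0.051]
timer top 0.82 [151. 245.  35.  29.] [0.345 0.352 0.051]
timer top 0.71 [ 94. 255.  29.  31.] [0.31  0.525 0.051]
timer scene 0.87 [417. 222.  30.  35.] [0.326 0.533 0.051]
timer scene 0.77 [327. 256.  40.  43.] [0.613 0.33  0.051]
timer scene 0.74 [369. 210.  32.  32.] [0.365 0.363 0.051]
plunger top 0.59 [145. 246.  10.  11.] [
[... 389 characters left out ...]
241. 185.   5.   2.] [0.539 0.059 0.071]
jar scene 0.92 [352. 239.  16.  30.] [0.528 0.374 0.067]
mortar top 0.71 [193. 252.  42.  36.] [0.332 0.214 0.026]
mortar scene 0.91 [336. 182.  26.  24.] [0.316 0.205 0.034]
amber1 top 0.67 [107. 172.  36.  28.] [0.557 0.481 0.124]
amber1 top 0.65 [419. 183.  42.  35.] [ 0.55  -0.481  0.123]
amber1 scene 0.81 [145. 130.  26.  44.] [ 0.576 -0.479  0.097]
amber1 scene 0.74 [382. 264.  26.  46.] [0.589 0.499 0.123]
spatula top 0.5 [245. 185.  12.   7.] [0.54  0.059 0.07 ]
spatula scene 0.41 [226. 136.  15.  17.] [ 0.381 -0.261  0.006]
beaker top 0.57 [265. 145.  22.  20.] [ 0.672 -0.004  0.116]
beaker scene 0.17 [266. 198.   3.   2.] [0.544 0.057 0.072]
```

View pics/a.png

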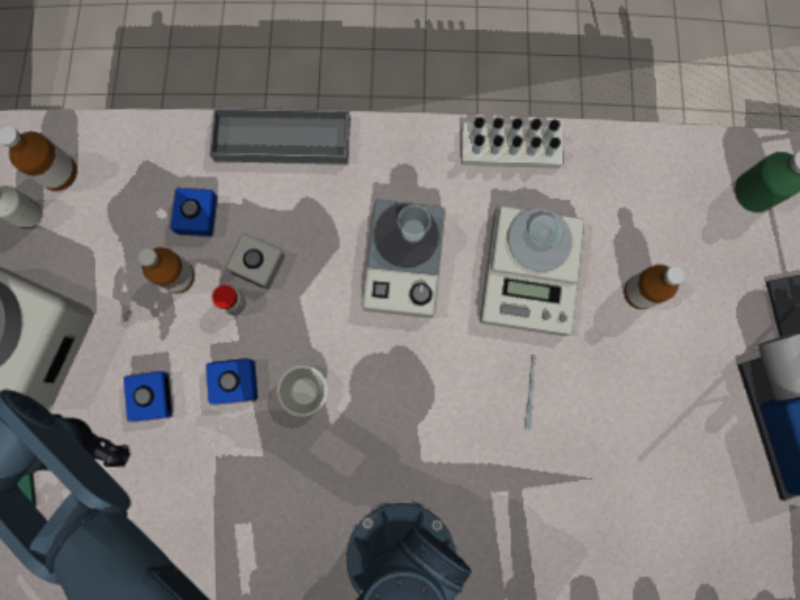

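View pics/b.png

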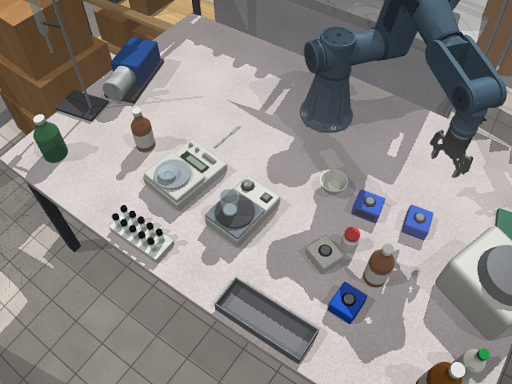

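The top view shows the grey timer at about (255,260), with the jar at (228,300). The stirrer is in the centre with its square key at (380,290), and the balance is on the right with its bar key at (515,310). The blue boxes are decoys. Next I'll measure the key tops from the depth image.

```bash
python3 - <<'E'
from h import *
a=camera("top"); W=cloud(a)
s=512/800
def near(u,v,r,z0,z1,n):
    u*=s;v*=s;k=np.zeros(W.shape[:2],bool);k[int(v-r):int(v+r+1),int(u-r):int(u+r+1)]=1
    k&=(W[...,2]>z0)&(W[...,2]<z1); P=W[k]; print(n,k.sum(),P.mean(0).round(4),P.min(0).round(3),P.max(0).round(3))
    if len(P)>4: print(cv2.minAreaRect(P[:,:2].astype(np.float32)*1000))
near(515,310,12,.0555,.0625,"bar")
near(380,290,10,.066,.074,"sq")
near(254,259,8,.0575,.065,"pl")
near(254,259,26,.045,.056,"timertop")
near(228,297,16,.075,.095,"jar")
b=masks_of(a,"balance")[0]["mask"]; P=W[b&(W[...,2]>.045)&(W[...,2]<.075)]
print(cv2.minAreaRect(P[:,:2].astype(np.float32)*1000))
b=masks_of(a,"stirrer")[0]["mask"]; P=W[b&(W[...,2]>.045)&(W[...,2]<.09)]
print(cv2.minAreaRect(P[:,:2].astype(np.float32)*1000))
o=get_obs(); Rt=R.from_quat(np.roll(o["eef_rot"],-1)); print(Rt.as_matrix().round(3),o["eef_pos"])
for n,t in dict(bar=[.53,-.215,.16],sq=[.54,.059,.16],pl=[.594,.318,.16]).items(): print(n,Rt.inv().apply(np.array(t)-o["eef_pos"])/.4)
E
```

```text
bar 108 [ 0.516  -0.22    0.0583] [ 0.484 -0.255  0.056] [ 0.547 -0.184  0.062]
((515.0918579101562, -219.51657104492188), (61.44755935668945, 71.41429901123047), 1.576281189918518)
sq 45 [0.5397 0.0607 0.0691] [0.513 0.049 0.066] [0.555 0.08  0.073]
((531.8065795898438, 64.49868774414062), (24.149696350097656, 44.12950897216797), 65.45281982421875)
pl 57 [0.6001 0.3243 0.061 ] [0.58  0.308 0.058] [0.619 0.342 0.065]
((600.465087890625, 323.0216369628906), (38.31313705444336, 32.4766845703125), 75.49314880371094)
timertop 628 [0.5979 0.3234 0.0509] [0.515 0.266 0.045] [0.652 0.381 0.056]
((580.0889892578125, 333.13507080078125), (97.15776062011719, 129.76223754882812), 67.62971496582031)
jar 202 [0.5136 0.3726 0.0847] [0.49  0.348 0.075] [0.538 0.398 0.092]
((513.9326782226562, 372.9778137207031), (49.98047637939453, 46.46492004394531), 47.40396499633789)
((593.1344604492188, -256.2877502441406), (189.75973510742188, 245.20455932617188), 82.88590240478516)
((611.0009765625, 13.454887390136719), (150.44442749023438, 229.25668334960938), 85.4139404296875)
[[-0.917  0.399 -0.   ]
 [ 0.399  0.917  0.   ]
 [ 0.     0.    -1.   ]] [0.22960305 0.52719056 0.23130494]
bar [-1.42954267 -1.40115513  0.17813409]
sq [-1.1788896  -0.76317156  0.17817164]
pl [-1.04405971 -0.11563611  0.17820352]
```

Emit:
{"method": "play_rows", "body": {"plan": [[0,[-0.38,-0.35,0],-0.05],[0,[-0.76,-0.7,0],-0.091],[0,[-0.76,-0.7,0],-0.091],[0,[-0.76,-0.7,0],-0.091],[0,[-0.76,-0.7,0],-0.091],[0,[-0.76,-0.7,0],-0.091],[0,[-0.76,-0.7,0],-0.091],[0,[-0.76,-0.7,0],-0.091],[0,[-0.76,-0.7,0],-0.091],[0,[-0.76,-0.7,0],-0.091]]}}

```text
time_s: 2.35
eef_pos: [0.3976, 0.1469, 0.2316]
eef_rot: [0.0, 0.065, 0.998, -0.0]
wrist_force: [-0.4, 0.1, 0.0]
opening: 0.003
grasp_force: 0.0
```

```bash
cat >> h.py <<'E'
def to(t):
    o=get_obs(); Rt=R.from_quat(np.roll(o["eef_rot"],-1)); return Rt.inv().apply(np.array(t)-o["eef_pos"])/.4
def wrist():
    o=get_obs(); p=camera("wrist"); T=np.eye(4); T[:3,:3]=R.from_quat(np.roll(o["eef_rot"],-1)).as_matrix(); T[:3,3]=o["eef_pos"]
    return p,cloud(p,T@np.array(p["T_tool_cam"]))
E
python3 - <<'E'
from h import *
o=get_obs(); print(o["time_s"],o["eef_pos"],R.from_quat(np.roll(o["eef_rot"],-1)).as_matrix().round(3),o["q"].round(2),o["wrist_force"].round(2))
print(to([.47,-.215,.2]))
E
```

```text
2.35 [0.39758962 0.14685242 0.23155928] [[-0.992  0.129  0.001]
 [ 0.129  0.992 -0.   ]
 [-0.001 -0.    -1.   ]] [ 0.07 -0.18  1.96 -0.    1.35 -1.37] [-0.44  0.11  0.04]
[-0.29636275 -0.87362694  0.07935834]
```

Emit:
{"method": "play_rows", "body": {"plan": [[0,[-0.3,-0.87,0.05],0],[0,[-0.3,-0.87,0.05],0],[0,[-0.3,-0.87,0.05],0],[0,[-0.3,-0.87,0.05],0],[0,[-0.3,-0.87,0.05],0],[0,[-0.3,-0.87,0.05],0],[0,[-0.3,-0.87,0.05],0],[0,[-0.3,-0.87,0.05],0],[0,[-0.3,-0.87,0.05],0],[0,[-0.3,-0.87,0.05],0]]}}

```text
time_s: 3.35
eef_pos: [0.4722, -0.2096, 0.2109]
eef_rot: [-0.0, 0.062, 0.998, 0.001]
wrist_force: [0.6, 1.0, -0.4]
opening: -0.003
grasp_force: 0.0
```

```bash
python3 - <<'E'
from h import *
p,W=wrist(); save("c",p["image"]); np.save("c.npy",W)
o=get_obs(); print(o["time_s"],o["eef_pos"],o["wrist_force"].round(2),np.array(p["T_tool_cam"]).round(3))
for n in ["tare_key","mode_key"]:
  for m in search_frame(p,n)[:3]: print(n,m["conf"],np.round(m["rect"]))
E
```

```text
3.4 [ 0.47216215 -0.20915968  0.21105811] [ 0.15 -0.08 -0.11] [[-0.001 -0.964 -0.268  0.067]
 [ 1.    -0.001  0.     0.   ]
 [-0.001 -0.268  0.964 -0.144]
 [ 0.     0.     0.     1.   ]]
tare_key 0.93 [251. 208.  63.  17.]
mode_key 0.67 [185. 207.  18.  17.]
```

View pics/c.png

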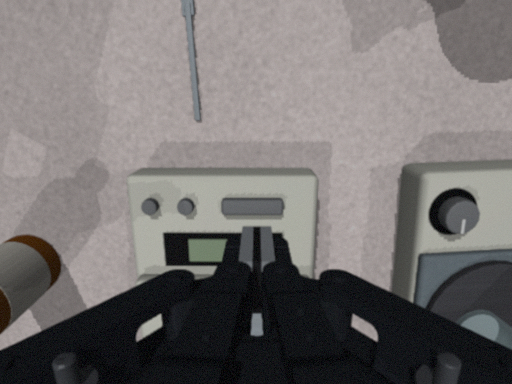

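The wrist view shows the bar key at (252,206) and the small round keys at (185,207) and (150,206). The bar key is clear.

```bash
python3 - <<'E'
from h import *
W=np.load("c.npy")
P=W[200:213,224:281].reshape(-1,3); print(np.nanmean(P,0).round(4), np.nanmedian(P,0).round(4), np.nanstd(P,0).round(4))
print(np.nanmedian(W[205:210,182:189].reshape(-1,3),0), np.nanmedian(W[222:228,150:230].reshape(-1,3),0))
P=np.nanmean(P,0); print(to([P[0],P[1],.069]), get_obs()["eef_pos"])
E
```

```text
[ 0.5043 -0.2174  0.0603] [ 0.5042 -0.2175  0.0604] [0.0041 0.0157 0.0009]
[ 0.49713854 -0.2812173   0.06075188] [ 0.51881178 -0.28277412  0.05147036]
[-0.0820499  -0.0106998   0.35596656] [ 0.47228059 -0.20921183  0.21139013]
```

Emit:
{"method": "play_rows", "body": {"plan": [[0,[-0.082,-0.011,0.1],0],[0,[-0.082,-0.011,0.2],0],[0,[-0.082,-0.011,0.28],0],[0,[-0.082,-0.011,0.34],0],[0,[-0.082,-0.011,0.35],0],[0,[-0.082,-0.011,0.35],0],[0,[-0.082,-0.011,0.35],0]]}}

```text
time_s: 4.2
eef_pos: [0.5054, -0.2198, 0.0731]
eef_rot: [0.001, 0.062, 0.998, -0.001]
wrist_force: [-0.5, -0.4, 0.1]
opening: -0.003
grasp_force: 0.0
```

Emit:
{"method": "play_rows", "body": {"plan": [[0,[0,0,0.007],0],[0,[0,0,0.014],0],[0,[0,0,0.021],0],[0,[0,0,0.025],0],[0,[0,0,0.0275],0],[0,[0,0,0.0275],0]]}}

```text
time_s: 4.8
eef_pos: [0.5041, -0.2196, 0.0601]
eef_rot: [-0.0, 0.062, 0.998, 0.0]
wrist_force: [0.0, -0.0, 0.6]
opening: -0.001
grasp_force: 0.0
```

Emit:
{"method": "play_rows", "body": {"plan": [[0,[0,0,0.0025],0],[0,[0,0,0.0025],0],[0,[0,0,0.0025],0]]}}

```text
time_s: 5.1
eef_pos: [0.5042, -0.2196, 0.0593]
eef_rot: [-0.0, 0.062, 0.998, 0.0]
wrist_force: [-0.2, 0.1, -0.1]
opening: -0.002
grasp_force: 0.0
```

Emit:
{"method": "play_rows", "body": {"plan": [[0,[0,0,0.0025],0],[0,[0,0,0.005],0],[0,[0,0,0.005],0],[0,[0,0,0.005],0]]}}

```text
time_s: 5.5
eef_pos: [0.5043, -0.2197, 0.0575]
eef_rot: [0.0, 0.062, 0.998, -0.0]
wrist_force: [-0.5, 0.7, 1.5]
opening: 0.002
grasp_force: 1.1
```

Emit:
{"method": "play_rows", "body": {"plan": [[0,[0,0,0.0025],0],[0,[0,0,0.0025],0],[0,[0,0,0.0025],0]]}}

```text
time_s: 5.8
eef_pos: [0.5043, -0.2197, 0.0564]
eef_rot: [0.0, 0.062, 0.998, -0.0]
wrist_force: [-0.4, 0.2, 2.2]
opening: -0.002
grasp_force: 1.5
```

Emit:
{"method": "play_rows", "body": {"plan": [[0,[0,0,0.0025],0],[0,[0,0,0.005],0],[0,[0,0,0.005],0],[0,[0,0,0.005],0]]}}

```text
time_s: 6.2
eef_pos: [0.5043, -0.2197, 0.0544]
eef_rot: [0.0, 0.062, 0.998, -0.0]
wrist_force: [-0.5, 0.6, 4.3]
opening: -0.001
grasp_force: 2.0
```

Emit:
{"method": "play_rows", "body": {"plan": [[0,[0,0,0.0025],0],[0,[0,0,0.0025],0],[0,[0,0,0.0025],0]]}}

```text
time_s: 6.5
eef_pos: [0.5044, -0.2197, 0.054]
eef_rot: [0.0, 0.062, 0.998, -0.0]
wrist_force: [-3.0, 1.5, 9.5]
opening: 0.0
grasp_force: 4.7
```

Emit:
{"method": "play_rows", "body": {"plan": [[0,[0,0,-0.01],0],[0,[0,0,-0.08],0],[0,[0,0,-0.2],0],[0,[0,0,-0.3],0],[0,[0,0,-0.39],0],[0,[0,0,-0.39],0]]}}

```text
time_s: 7.1
eef_pos: [0.5069, -0.2214, 0.215]
eef_rot: [0.004, 0.062, 0.998, -0.003]
wrist_force: [0.1, -0.2, -0.3]
opening: 0.002
grasp_force: 0.0
```

Emit:
{"method": "play_rows", "body": {"plan": [[0,[0.09,0.69,0],0],[0,[0.09,0.69,0],0],[0,[0.09,0.69,0],0],[0,[0.09,0.69,0],0],[0,[0.09,0.69,0],0],[0,[0.09,0.69,0],0],[0,[0.09,0.69,0],0],[0,[0.09,0.69,0],0],[0,[0.09,0.69,0],0]]}}

```text
time_s: 8.0
eef_pos: [0.5026, 0.0579, 0.2086]
eef_rot: [-0.001, 0.063, 0.998, -0.0]
wrist_force: [0.5, 0.2, -0.4]
opening: -0.005
grasp_force: 0.0
```

```bash
python3 - <<'E'
from h import *
p,W=wrist(); save("d",p["image"]); np.save("d.npy",W)
o=get_obs(); print(o["time_s"],o["eef_pos"],o["wrist_force"].round(2))
for n in ["run_key","speed_knob"]:
  for m in search_frame(p,n)[:3]:
    c,r,w,h=m["rect"]; print(n,m["conf"],np.round(m["rect"]),np.nanmedian(W[int(r-h/4):int(r+h/4)+1,int(c-w/4):int(c+w/4)+1].reshape(-1,3),0))
E
```

```text
8.05 [0.50279434 0.05760669 0.20878081] [ 0.67 -0.4  -0.09]
run_key 0.86 [262. 215.  25.  23.] [0.53914004 0.05821159 0.07157123]
speed_knob 0.92 [174. 221.  39.  37.] [ 0.5319371  -0.02102902  0.07937627]
```

View pics/d.png

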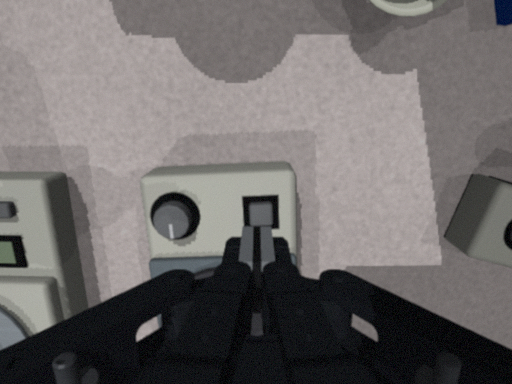

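The square key is at (261,213), right under the fingertip line. Its position of (0.539, 0.059) agrees with the top-view estimate.

Emit:
{"method": "play_rows", "body": {"plan": [[0,[-0.09,0.013,0.1],0],[0,[-0.09,0.013,0.2],0],[0,[-0.09,0.013,0.28],0],[0,[-0.09,0.013,0.32],0],[0,[-0.09,0.013,0.334],0],[0,[-0.09,0.013,0.334],0],[0,[-0.09,0.013,0.334],0],[0,[-0.09,0.013,0.334],0]]}}

```text
time_s: 8.95
eef_pos: [0.5404, 0.0591, 0.0772]
eef_rot: [0.001, 0.063, 0.998, -0.0]
wrist_force: [-0.1, 0.5, -0.2]
opening: 0.001
grasp_force: 0.0
```

Emit:
{"method": "play_rows", "body": {"plan": [[0,[0,0,0.005],0],[0,[0,0,0.01],0],[0,[0,0,0.0125],0],[0,[0,0,0.0125],0],[0,[0,0,0.0125],0]]}}

```text
time_s: 9.45
eef_pos: [0.5392, 0.0594, 0.0707]
eef_rot: [-0.0, 0.062, 0.998, -0.0]
wrist_force: [0.1, -1.3, 0.2]
opening: -0.0
grasp_force: 0.0
```

Emit:
{"method": "play_rows", "body": {"plan": [[0,[0,0,0.0025],0],[0,[0,0,0.0025],0],[0,[0,0,0.0025],0]]}}

```text
time_s: 9.75
eef_pos: [0.5394, 0.0594, 0.0698]
eef_rot: [0.0, 0.062, 0.998, 0.0]
wrist_force: [-0.6, -0.6, -0.3]
opening: -0.003
grasp_force: 0.4
```

Emit:
{"method": "play_rows", "body": {"plan": [[0,[0,0,0.0025],0],[0,[0,0,0.005],0],[0,[0,0,0.005],0],[0,[0,0,0.005],0]]}}

```text
time_s: 10.15
eef_pos: [0.5394, 0.0594, 0.0678]
eef_rot: [0.0, 0.062, 0.998, 0.0]
wrist_force: [-0.3, 0.2, 2.6]
opening: -0.001
grasp_force: 1.4
```

Emit:
{"method": "play_rows", "body": {"plan": [[0,[0,0,0.0025],0],[0,[0,0,0.0025],0],[0,[0,0,0.0025],0]]}}

```text
time_s: 10.45
eef_pos: [0.5394, 0.0594, 0.0667]
eef_rot: [0.0, 0.062, 0.998, 0.0]
wrist_force: [-0.2, 1.2, 2.8]
opening: -0.003
grasp_force: 1.5
```

Emit:
{"method": "play_rows", "body": {"plan": [[0,[0,0,0.0025],0],[0,[0,0,0.0025],0],[0,[0,0,0.0025],0]]}}

```text
time_s: 10.75
eef_pos: [0.5394, 0.0594, 0.0657]
eef_rot: [0.0, 0.062, 0.998, 0.0]
wrist_force: [1.3, 0.3, 2.8]
opening: -0.004
grasp_force: 1.6
```

Emit:
{"method": "play_rows", "body": {"plan": [[0,[0,0,0.0025],0],[0,[0,0,0.0025],0],[0,[0,0,0.0025],0]]}}

```text
time_s: 11.05
eef_pos: [0.5394, 0.0594, 0.065]
eef_rot: [0.0, 0.062, 0.998, -0.0]
wrist_force: [-0.6, 0.5, 5.7]
opening: -0.0
grasp_force: 3.0
```

Emit:
{"method": "play_rows", "body": {"plan": [[0,[0,0,0.0015],0],[0,[0,0,0.0015],0],[0,[0,0,0.0015],0]]}}

```text
time_s: 11.35
eef_pos: [0.5394, 0.0594, 0.0649]
eef_rot: [0.0, 0.062, 0.998, -0.0]
wrist_force: [-3.1, 0.3, 11.1]
opening: -0.002
grasp_force: 5.3
```

Emit:
{"method": "play_rows", "body": {"plan": [[0,[0,0,-0.01],0],[0,[0,0,-0.08],0],[0,[0,0,-0.2],0],[0,[0,0,-0.3],0],[0,[0,0,-0.39],0],[0,[0,0,-0.39],0]]}}

```text
time_s: 11.95
eef_pos: [0.5423, 0.0591, 0.2257]
eef_rot: [0.005, 0.062, 0.998, -0.0]
wrist_force: [1.3, 0.3, 0.4]
opening: 0.001
grasp_force: 0.0
```

Emit:
{"method": "play_rows", "body": {"plan": [[0,[0.02,0.666,0],0],[0,[0.02,0.666,0],0],[0,[0.02,0.666,0],0],[0,[0.02,0.666,0],0],[0,[0.02,0.666,0],0],[0,[0.02,0.666,0],0],[0,[0.02,0.666,0],0],[0,[0.02,0.666,0],0],[0,[0.02,0.666,0],0]]}}

```text
time_s: 12.85
eef_pos: [0.5645, 0.323, 0.2195]
eef_rot: [-0.0, 0.063, 0.998, -0.001]
wrist_force: [0.3, -0.3, 0.6]
opening: 0.002
grasp_force: 0.0
```

```bash
python3 - <<'E'
from h import *
p,W=wrist(); save("e",p["image"]); np.save("e.npy",W)
o=get_obs(); print(o["time_s"],o["eef_pos"],o["wrist_force"].round(2))
for n in ["plunger","jar"]:
  for m in search_frame(p,n)[:3]:
    c,r,w,h=m["rect"]; print(n,m["conf"],np.round(m["rect"]),np.nanmedian(W[int(r-h/4):int(r+h/4)+1,int(c-w/4):int(c+w/4)+1].reshape(-1,3),0))
E
```

```text
12.9 [0.56464557 0.32295278 0.21980089] [ 0.45  0.18 -0.08]
plunger 0.81 [405. 280.  28.  31.] [0.70026681 0.46458932 0.06258195]
plunger 0.8 [263. 204.  33.  32.] [0.59783614 0.3243494  0.06254201]
jar 0.75 [303. 108.  67.  62.] [0.51045662 0.36871593 0.08637165]
```

View pics/e.png

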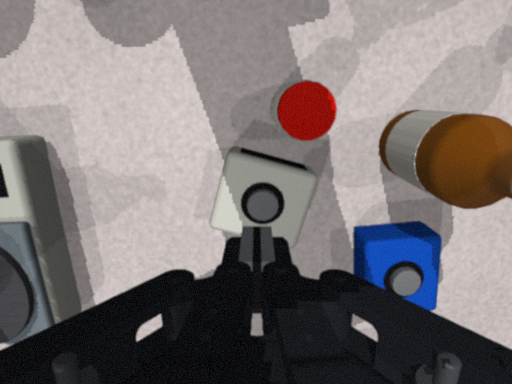

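The grey timer's plunger is at (263,204), which gives (0.598, 0.324). The jar at (303,108) and the bottle are clear of the descent.

Emit:
{"method": "play_rows", "body": {"plan": [[0,[-0.082,0.014,0.1],0],[0,[-0.082,0.014,0.2],0],[0,[-0.082,0.014,0.29],0],[0,[-0.082,0.014,0.35],0],[0,[-0.082,0.014,0.37],0],[0,[-0.082,0.014,0.378],0],[0,[-0.082,0.014,0.378],0],[0,[-0.082,0.014,0.378],0]]}}

```text
time_s: 13.8
eef_pos: [0.5991, 0.3265, 0.0711]
eef_rot: [0.002, 0.063, 0.998, 0.001]
wrist_force: [-0.5, 0.5, 0.8]
opening: -0.001
grasp_force: 0.0
```

Emit:
{"method": "play_rows", "body": {"plan": [[0,[0,0,0.005],0],[0,[0,0,0.01],0],[0,[0,0,0.015],0],[0,[0,0,0.015],0],[0,[0,0,0.015],0]]}}

```text
time_s: 14.3
eef_pos: [0.5976, 0.3262, 0.0627]
eef_rot: [-0.0, 0.062, 0.998, -0.0]
wrist_force: [0.9, 0.6, 0.5]
opening: 0.001
grasp_force: 0.0
```

Emit:
{"method": "play_rows", "body": {"plan": [[0,[0,0,0.0025],0],[0,[0,0,0.005],0],[0,[0,0,0.005],0],[0,[0,0,0.005],0]]}}

```text
time_s: 14.7
eef_pos: [0.5978, 0.3262, 0.0609]
eef_rot: [0.0, 0.062, 0.998, -0.0]
wrist_force: [0.3, 0.2, -0.2]
opening: -0.001
grasp_force: 0.0
```

Emit:
{"method": "play_rows", "body": {"plan": [[0,[0,0,0.0025],0],[0,[0,0,0.005],0],[0,[0,0,0.005],0],[0,[0,0,0.005],0]]}}

```text
time_s: 15.1
eef_pos: [0.5978, 0.3262, 0.059]
eef_rot: [0.0, 0.062, 0.998, 0.0]
wrist_force: [-1.6, -0.4, 3.7]
opening: 0.002
grasp_force: 1.7
```

Emit:
{"method": "play_rows", "body": {"plan": [[0,[0,0,0.0025],0],[0,[0,0,0.0025],0],[0,[0,0,0.0025],0]]}}

```text
time_s: 15.4
eef_pos: [0.5978, 0.3262, 0.0579]
eef_rot: [0.0, 0.062, 0.998, 0.0]
wrist_force: [-0.4, 0.3, 3.3]
opening: -0.002
grasp_force: 1.7
```

Emit:
{"method": "play_rows", "body": {"plan": [[0,[0,0,0.0025],0],[0,[0,0,0.0025],0],[0,[0,0,0.0025],0]]}}

```text
time_s: 15.7
eef_pos: [0.5978, 0.3262, 0.0568]
eef_rot: [0.0, 0.062, 0.998, 0.0]
wrist_force: [-0.9, -0.8, 3.9]
opening: 0.001
grasp_force: 1.7
```

Emit:
{"method": "play_rows", "body": {"plan": [[0,[0,0,0.0025],0],[0,[0,0,0.0025],0],[0,[0,0,0.0025],0]]}}

```text
time_s: 16.0
eef_pos: [0.5978, 0.3262, 0.0559]
eef_rot: [0.0, 0.062, 0.998, 0.0]
wrist_force: [-1.4, -0.3, 4.2]
opening: -0.0
grasp_force: 2.1
```

Emit:
{"method": "play_rows", "body": {"plan": [[0,[0,0,0.0015],0],[0,[0,0,0.0015],0],[0,[0,0,0.0015],0]]}}

```text
time_s: 16.3
eef_pos: [0.5978, 0.3262, 0.0558]
eef_rot: [0.0, 0.062, 0.998, -0.0]
wrist_force: [-2.4, -0.9, 6.8]
opening: 0.001
grasp_force: 3.4
```

Emit:
{"method": "play_rows", "body": {"plan": [[0,[0,0,-0.01],0],[0,[0,0,-0.08],0],[0,[0.04,0,-0.2],0],[0,[0.082,0,-0.3],0],[0,[0.082,0,-0.41],0],[0,[0.082,0,-0.41],0],[0,[0.082,0,-0.41],0],[0,[0.082,0,-0.41],0]]}}

```text
time_s: 17.1
eef_pos: [0.5644, 0.3299, 0.2175]
eef_rot: [-0.001, 0.062, 0.998, -0.001]
wrist_force: [-1.3, 0.3, -0.5]
opening: 0.001
grasp_force: 0.0
```

```bash
python3 - <<'E'
from h import *
p,W=wrist(); o=get_obs(); print(o["time_s"],o["eef_pos"],o["wrist_force"].round(2))
for n in ["plunger","jar"]:
  for m in search_frame(p,n)[:3]:
    c,r,w,h=m["rect"]; print(n,round(m["conf"],2),np.round(m["rect"]),np.nanmedian(W[int(r-h/4):int(r+h/4)+1,int(c-w/4):int(c+w/4)+1].reshape(-1,3),0))
a=camera("top"); V=cloud(a); s=.64
for n,(u,v,r) in dict(sq=(380,290,1),bar=(515,310,1),pl=(253,259,2)).items():
    u*=s;v*=s; z=lambda X: np.nanmedian(X[int(v)-r:int(v)+r+1,int(u)-r:int(u)+r+1,2])
    print(n,z(np.load("top0.npz")["W"]),z(V))
save("f",np.hstack([p["image"],a["image"]])[:, :512+0]); save("g",a["image"])
E
```

```text
17.15 [0.56425976 0.32977732 0.21696943] [-0.04  1.06  0.34]
plunger 0.97 [257. 205.  32.  28.] [0.59891968 0.32525148 0.05753587]
plunger 0.56 [399. 280.  25.  28.] [0.69733042 0.46421947 0.06247801]
jar 0.65 [297. 110.  69.  65.] [0.51109034 0.37023177 0.08640725]
sq 0.07127107737857293 0.06628877241942481
bar 0.05881370933931989 0.05920503149335587
pl 0.06146631669758691 0.05814422504490238
```

The depth readings show the plunger and square key about 5 mm lower, the bar key back up, and the timer and jar where they were.

```bash
python3 -c "
from bench import *
print(hand_in())"
```

```text
the job is handed in; nothing more can be done
None
```

I tapped the bar key, the square key and the plunger in that order and handed the job in at about 17 s; the hand-in returned no verdict. My last readings had the square key and plunger down about 5 mm, the bar key back up and the timer and jar unmoved, with at most about 11 N on any control.

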